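# Feed a wooden blank through the gauge bridge with a push stick

## Robot

A 6-joint arm with a two-finger parallel gripper is mounted at the origin on the work surface. World frame = base frame: x ahead of the robot, y to its left, z up, the work surface at z = 0. Lengths are in m, angles in rad, forces in N, time in s.
With the tool pointing down it reaches from about 0.375 to 0.975 m from the base axis. Payload 3.8 kg.
Tool frame: the origin (TCP) lies midway between the tips of the shut fingers; the grasp point (between the pads) lies 19 mm behind it; z points along the fingers, y is the direction in which the jaws open and shut (so a half turn about z gives the same grasp; the last joint's range is limited). The gripper opens to 85 mm and grips with 20 to 120 N. Pads are 22 mm wide; open, the fingers measure 114 mm over their backs; the gripper's body (76 mm by 85 mm) begins 54 mm behind the grasp point. The pads swing forward as they close: fully open they stand 13 mm farther back than shut.
Start: joints at [1.094, 0.264, 1.604, -0, 1.274, -0.037], TCP at [0.287, 0.611, 0.231] pointing down, gripper open.
Joint ranges: [-2.63, 2.63], [-0.94, 2.18], [0.31, 2.57], [-1.31, 4.45], [0, 2.66], [-2.55, 2.55]. Speed limits (rad/s): [2.57, 2.57, 3.14, 3.14, 3.14, 3.14].

## Interface

Orientations are given as a rotation vector (axis times angle).
In Python, from workcell import bot gives the robot as it stands. The module is installed in compiled form; this text tells all that it offers.
- The arm moves only by the tool move_arm, never from a script. Its argument "steps" is a list of rows, each a list of 5 numbers: the shift along the tool's x, y, z in mm, then the turn about the tool's z in degrees, then the opening in per cent of the stroke, from 0 (shut) to 100 (fully open). In form: [[tx, ty, tz, turn, claw], ...]. A call has 1 to 20 rows; each row is the pose to reach, as a shift and turn from the pose commanded when the call began, along the tool's axes at that moment; what a row does not reach only later rows make up. A row lasts 1/10 s, in which the tool goes at most 50 mm and 8.59 degrees, less where a joint would pass 70% of its speed; a pose out of reach is approached as far as the arm can. A call with a gripper value outside its range is refused whole. The fingers move at their own pace and stop on an object; "newtons" is the grip in N (left out, the last holds). Time passes only in rows, so rows that repeat a pose let the fingers close. It gives the time, the measured TCP pose, the force and the opening at its end, in the units of the state.
- bot.read_state(): the state, without advancing time (a new reading comes with each control period).
- bot.read_camera(name): name is "scene" or "top" or "wrist"; returns a dict with "pixels" (420x560x3 uint8, red, green, blue), "depth" (420x560 float32, m along the optical axis (not along the pixel's ray), 0 where there is no reading), "fovy" (degrees; the focal length in pixels is half the picture's height over the tangent of half this angle, whatever the lens; pixels are square), "cx", "cy" (the principal point, pixels), "xyz" and "attitude" of the camera in the world. Camera axes: x right, y up, looking along -z (the intrinsics and any distortion apply to the point x, -y, -z); pixel columns grow to the right and rows downward; lengths in m; the calibration is good to about 2 mm. A picture is of the moment at which its call begins.
- bot.finish_job(): hands the job in, once; it reports no verdict.
The state is a dict: "time": time; "q": joint angles; "joint_vel": joint speeds; "joint_torque": joint torques, N m; "tool_pos": TCP position; "tcp_rot": TCP orientation; "wrist_force": force on the tool from outside, world axes, zero at the start; "torque": the same for the moment, N m; "width": opening from 0.0 (shut) to 1.0 (fully open).
Only numpy, scipy, OpenCV 4.12 (cv2) and the standard library are available. Lean on these libraries where they do the work, as an engineer would, in place of code of your own. Each camera call takes 0.05 s, during which the arm holds its last target.

## Task

With the narrow orange push stick, feed the dark wooden blank along the channel of the jig, under the blue gauge bridge and right out the other side onto the green outfeed. Do not touch the blank with the gripper, and leave the wide grey push block where it is. Then draw the stick back out of the jig and set it down standing on its sole on the bench.

Things in the scene. Friction and masses are not known exactly. Their poses are not given: they have to be found in the camera images.
- jig: Fixed jig, 310 mm long (x), 110 wide; origin under its centre, on the bench; +x = feed direction. Channel along y = 0: floor at z = 12 mm, 52 mm wide between plywood fences, tops z = 36, open at the white infeed end x = -155. Blue bridge over it from x = 0 to 50 mm: 32 mm free height, top with screws z = 56. Green outfeed beyond, black end stop at x = 145.
- blank_center (a point): Centre of the dark wooden blank, 60 mm long (its x), 44 mm wide (y), 20 mm high (z), about 40 g. It lies loose and flat in the infeed of the channel, its x along the feed direction, the bridge ahead of it.
- stick_grip (a point): Orange push stick, loose, 120 g, standing on its sole: grip point mid-handle, 56 mm above the underside. +x points to its nose. Sole: bar 28 mm wide, 14 high, from 30 mm behind to 120 mm ahead of this point. Handle: upright board centred on this point, 50 mm long (x), 18 thick (y), its top 80 mm above the underside.
- block_grip (a point): Grip point of the grey push block, a bystander of the same shape as the orange stick but with a sole 76 mm wide, too wide for the channel; same offsets and axes. Leave it alone.
Things that resemble listed ones, but are neither listed nor needed, are in the scene too. Leave any purple or red look-alike of the part that bears blank_center alone.

How it is judged:
On the way:
1. the orange stick's nose follows the blank in under the bridge (x of stick_grip in the frame of jig between -0.1 and 0 m and y of stick_grip in the frame of jig between -0.04 and 0.04 m and z of stick_grip in the frame of jig below 0.088 m and angle between the x axis of stick_grip and the x axis of jig, either way round below 0.3 rad and x of blank_center in the frame of jig above 0.03 m), for 0.1 s.
At the end, for the whole second after the job is handed in: The blank lies flat in the channel on the green outfeed, its rear end clear of the bridge (to within 2 mm), between bridge and end stop; the orange stick stands on its sole on the bench (grip point within about 6 mm of its standing height, tilt under 0.15 rad), off the jig; both at rest (x of blank_center in the frame of jig between 0.078 and 0.125 m and y of blank_center in the frame of jig between -0.02 and 0.02 m and z of blank_center in the frame of jig below 0.03 m and angle between each of blank_center, stick_grip's own z axis and vertical below 0.15 rad and height (world z) of stick_grip between 0.045 and 0.062 m and linear speed of each of stick, blank below 0.02 m/s); the robot touches nothing.
It fails at once if the gripper touches the blank (contact force between the fingers and blank above 0.5 N).
It fails at once if the grey push block is moved more than 30 mm (distance of block_grip from where it was at the start of the episode above 0.03 m).
It also fails if it takes over 64 s, if anything falls off the work surface, if the arm or the gripper's body presses on something with over 40 N, if the wrist force passes 120 N, or if a joint passes its speed limit or range.

## Working session

There is one attempt and no reset: what is moved stays moved. The work goes in short steps, Python scripts to look and compute and a tool call to move; the robot and the scene stay as the last step left them, time stands still between calls to the robot, and variables do not carry over. Pictures are saved under pics/ and viewed, and the job is handed in when it is done.

Besides the shell and the picture viewer there is one more tool, called after "Request:" as name([rows], argument=value, ...), one row to a line, values as JSON. move_arm: Moves the arm, as the interface text tells. Its arguments: {"type":"object","properties":{"steps":{"type":"array","items":{"type":"array","items":{"type":"number"}}},"newtons":{"type":"number"}},"required":["steps"]}

```bash
mkdir -p pics; cat > h.py <<'E'
import numpy as np,cv2,pickle
from scipy.spatial.transform import Rotation as R
def rot(a):
    a=np.array(a,float)
    if a.shape==(3,3): return a
    return R.from_rotvec(a).as_matrix()
def ray(c,u,v):
    f=210/np.tan(np.radians(c['fovy'])/2)
    d=np.array([(u-c['cx'])/f,-(v-c['cy'])/f,-1.])
    return np.array(c['xyz']),rot(c['attitude'])@d
def onplane(c,u,v,z):
    o,d=ray(c,u,v); return o+d*(z-o[2])/d[2]
def cloud(c):
    f=210/np.tan(np.radians(c['fovy'])/2)
    v,u=np.mgrid[0:420,0:560]
    d=np.stack([(u-c['cx'])/f,-(v-c['cy'])/f,-np.ones(u.shape)],-1)*c['depth'][...,None]
    return d@rot(c['attitude']).T+np.array(c['xyz'])
def save(c,n,box=None,s=1):
    p=c['pixels'][:,:,::-1]
    if box: p=p[box[1]:box[3],box[0]:box[2]]
    cv2.imwrite('pics/'+n,cv2.resize(p,None,fx=s,fy=s,interpolation=cv2.INTER_CUBIC))
E
python3 - <<'E'
from h import *
from workcell import bot
print(bot.read_state())
for n in ['scene','top','wrist']:
    c=bot.read_camera(n); save(c,n+'0.png'); pickle.dump(c,open(n+'0.pkl','wb'))
    print(n,{k:v for k,v in c.items() if k not in('pixels','depth')})
E
```

```text
{'time': 0.0, 'q': array([ 1.09413000e+00,  2.64763646e-01,  1.60542598e+00,  4.11729513e-06,
        1.27370539e+00, -3.69021878e-02]), 'joint_vel': array([-0.00131519, -0.00069202, -0.00053686, -0.00101594,  0.00119527,
       -0.00061875]), 'joint_torque': array([-2.57866850e-04, -5.15147460e+01, -3.67297018e+01, -6.53867778e-05,
        1.34335557e-02, -1.14133599e-05]), 'tool_pos': array([0.28701802, 0.6100988 , 0.2299269 ]), 'tcp_rot': array([-0.68510008, -3.0653764 ,  0.00349574]), 'wrist_force': array([ 0.45479254,  0.59030063, -0.20339823]), 'torque': array([ 0.01623847,  0.03476367, -0.01576939]), 'width': 1.0040285671402631}
scene {'fovy': 49.34458805987999, 'cx': 284.06340505099877, 'cy': 211.05897013293895, 'xyz': array([0.89417425, 0.4443449 , 0.89759041]), 'attitude': array([0.25113836, 0.73163816, 2.34711015])}
top {'fovy': 57.85110838529597, 'cx': 279.25052877327425, 'cy': 203.61363297523147, 'xyz': array([ 0.42852936, -0.0193799 ,  1.03423365]), 'attitude': array([ 0.0852117 , -0.08172811, -1.59230321])}
wrist {'fovy': 60.16750467991329, 'cx': 280.3186882413543, 'cy': 205.5849107872836, 'xyz': array([0.21805161, 0.64308203, 0.37255138]), 'attitude': array([-0.26963113, -0.16831617,  1.12337836])}
```

View pics/scene0.png

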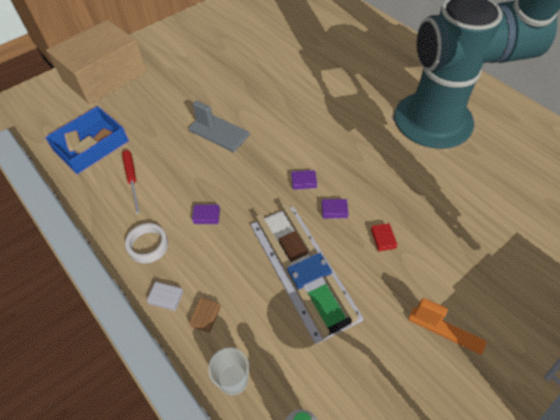

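View pics/top0.png

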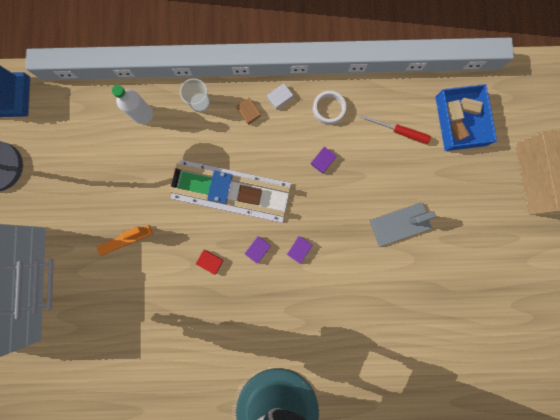

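View pics/wrist0.png

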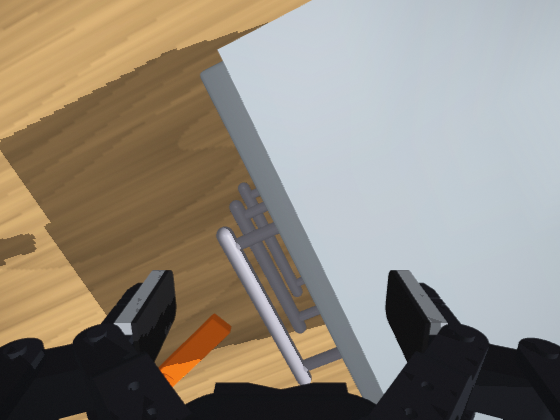

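The scene and top views show the jig at top px (232,190), with the dark blank at (249,195), blue bridge at (220,186) and green outfeed at (195,183), so the feed runs toward image left. The orange stick is at top (125,240) and the grey block at (402,224). Purple and red look-alikes are at (258,250), (300,250), (323,160) and (209,262). Another brown block lies outside the jig at (249,111). The dark one at (249,195) is the only block inside the channel, so it fits the description. I'll confirm this in a crop and measure.

```bash
python3 - <<'E'
from h import *
c=pickle.load(open('top0.pkl','rb')); save(c,'crop_top.png',(80,150,310,280),3.4)
s=pickle.load(open('scene0.pkl','rb')); save(s,'crop_scene.png',(240,190,500,350),3)
P=cloud(c);
hsv=cv2.cvtColor(c['pixels'],cv2.COLOR_RGB2HSV)
def rep(n,m):
    k,l,st,ce=cv2.connectedComponentsWithStats(m.astype(np.uint8))
    for i in range(1,k):
        if st[i,4]>60:
            q=P[l==i]; r=cv2.minAreaRect(np.argwhere(l==i)[:,::-1].astype(np.float32))
            print(n,ce[i].round(),st[i,4],np.median(q,0).round(3),'z',np.percentile(q[:,2],[5,95]).round(3))
H,S,V=hsv[...,0].astype(int),hsv[...,1],hsv[...,2]
print(hsv[240,120],hsv[195,249],hsv[186,220],hsv[183,195],hsv[224,402])
rep('orange',(H>5)&(H<16)&(S>210)&(V>120))
rep('blue',(H>105)&(H<115)&(S>180))
rep('green',(H>50)&(H<75)&(S>150))
rep('purple',(H>125)&(H<150)&(S>120))
print(P[300,20],P[230,420],P[350:353,100])
# highest stuff near stick
print('cab',P[225:360,0:60].reshape(-1,3)[:, 2].max(), P[290,45])
E
```

```text
[ 14 197 170] [ 10 133 102] [107 167 150] [ 69 153 150] [100  17 132]
blue [467. 118.] 1955 [ 0.753 -0.552  0.02 ] z [0.003 0.05 ]
green [118.  91.] 87 [0.797 0.357 0.171] z [0.165 0.173]
green [195. 183.] 423 [0.599 0.21  0.013] z [0.01  0.016]
purple [323. 160.] 318 [ 0.653 -0.14   0.02 ] z [0.017 0.023]
purple [257. 249.] 329 [0.416 0.043 0.02 ] z [0.018 0.023]
purple [299. 249.] 336 [ 0.414 -0.068  0.02 ] z [0.017 0.023]
[0.31715298 0.56756712 0.16614791] [ 0.45720019 -0.39268186  0.01591567] [[ 0.16161243  0.46311927 -0.00144312]
 [ 0.16015233  0.46110105  0.00274206]
 [ 0.15627713  0.46340507 -0.00235175]]
cab 1.0342336478042962 [ 3.20524047e-01  6.14485704e-01 -6.05512324e-04]
```

View pics/crop_top.png

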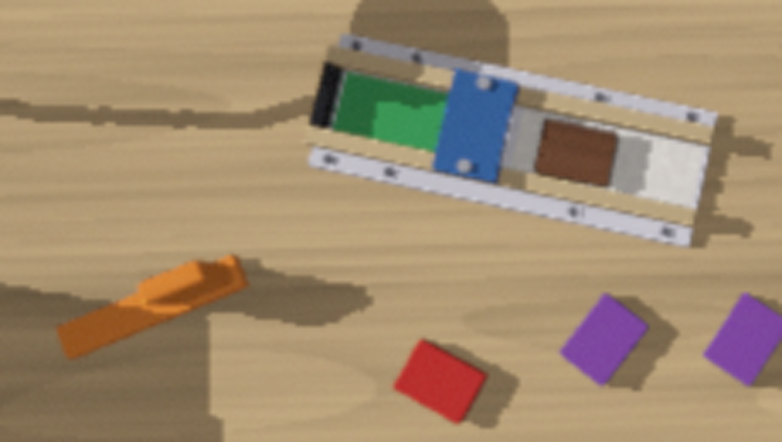

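View pics/crop_scene.png

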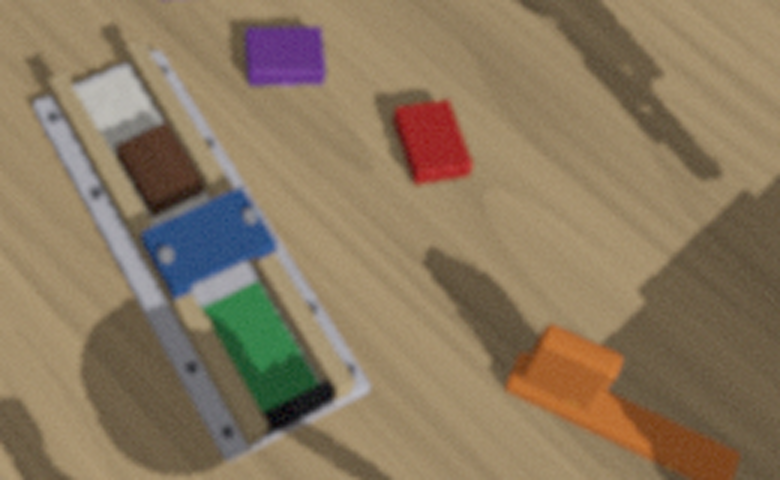

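The crop confirms it: the dark brown blank (crop_top 577,153) is in the channel between the bridge and the white infeed. The stick's handle is at its right end, so its nose points to lower left, roughly with the feed. Next, precise poses.

```bash
cat > meas.py <<'E'
from h import *
def ground(c,m,z,label):
    cs,_=cv2.findContours(m.astype(np.uint8),cv2.RETR_EXTERNAL,cv2.CHAIN_APPROX_NONE)
    k=max(cs,key=cv2.contourArea)[:,0,:]
    w=np.array([onplane(c,u,v,z)[:2] for u,v in k])
    (cx,cy),(a,b),t=cv2.minAreaRect((w*1000).astype(np.float32))
    bx=cv2.boxPoints(((cx,cy),(a,b),t)); e=[bx[1]-bx[0],bx[2]-bx[1]]; e=max(e,key=np.linalg.norm)
    print(label,'c',round(cx,1),round(cy,1),'size',round(a,1),round(b,1),'long yaw',round(np.degrees(np.arctan2(e[1],e[0]))%180,1))
def masks(c):
    h=cv2.cvtColor(c['pixels'],cv2.COLOR_RGB2HSV).astype(int); return h[...,0],h[...,1],h[...,2]
E
python3 - <<'E'
from meas import *
for n in ['top','scene']:
    c=pickle.load(open(n+'0.pkl','rb')); P=cloud(c); H,S,V=masks(c)
    near=lambda x,y,r:(np.hypot(P[...,0]-x,P[...,1]-y)<r)
    O=(H>=3)&(H<=18)&(S>185)&near(.45,.39,.13)&(P[...,2]>-.01)
    print(n,O.sum())
    ground(c,O&(P[...,2]>.066),.080,'handle')
    ground(c,O&(P[...,2]<.022),.014,'sole')
    B=(H>100)&(H<115)&(S>120)&near(.58,.15,.1)
    print('bluez',np.percentile(P[B][:,2],[10,50,90]))
    ground(c,B&(P[...,2]>.044),.053,'bridge')
    D=(H<15)&(V<125)&(S>100)&near(.57,.07,.045)&(P[...,2]>.024)
    ground(c,D,.032,'blank')
    G=(H>50)&(H<80)&(S>120)&near(.6,.2,.06); ground(c,G,.012,'green')
    J=near(.58,.13,.17)&(S<45)&(V>90); 
    print('white z',np.percentile(P[J][:,2],[5,25,50,75,95]))
    ground(c,near(.58,.13,.18)&(P[...,2]>.028),.036,'fences')
E
```

```text
top 569
handle c 464.1 354.0 size 17.4 53.0 long yaw 111.6
sole c 449.0 398.7 size 26.1 148.1 long yaw 110.7
bluez [0.05028857 0.05246423 0.05481161]
bridge c 581.4 137.1 size 48.8 77.8 long yaw 166.8
blank c 560.7 61.7 size 56.0 40.9 long yaw 77.3
green c 600.5 211.1 size 81.9 44.3 long yaw 76.0
white z [0.00892763 0.01126051 0.01271687 0.01425456 0.02128711]
fences c 577.5 112.7 size 309.9 83.1 long yaw 76.4
scene 697
handle c 481.1 344.2 size 13.1 9.4 long yaw 11.2
sole c 438.9 434.8 size 29.0 75.2 long yaw 110.1
bluez [0.04921508 0.05146375 0.05326852]
bridge c 585.7 140.9 size 50.5 78.5 long yaw 167.1
blank c 564.4 66.7 size 59.8 44.4 long yaw 77.6
green c 597.0 210.3 size 84.4 40.8 long yaw 76.4
white z [0.00296384 0.01009779 0.01160395 0.01314928 0.03515124]
fences c 575.5 117.5 size 310.9 86.7 long yaw 76.6
```

```bash
cat > plan.py <<'E'
from h import *
from workcell import bot
def plan(x,y,z,yaw):  # mm, yaw deg of stick x axis; tool x || stick axis either way
    s=bot.read_state(); M=rot(s['tcp_rot']); p=s['tool_pos']*1000
    print('tcp',p.round(1),'t',round(s['time'],2),'q6',s['q'][5].round(2),'w',s['width'].round(2),'F',s['wrist_force'].round(1),'tilt',np.degrees(np.arccos(-M[2,2])).round(2))
    ty=np.degrees(np.arctan2(M[1,0],M[0,0])); print('tool x yaw',ty.round(2))
    t=-(yaw-ty); t=(t+90)%180-90
    print('shift',(M.T@(np.array([x,y,z])-p)).round(1),'turn',t.round(2))
    for k in range(3): print('tool axis',k,M[:,k].round(3),end=' ')
    print()
E
python3 - <<'E'
from plan import *
plan(465,357,200,111)
E
```

```text
Traceback (most recent call last):
  File "plan.py", line 5, in plan
    print('tcp',p.round(1),'t',round(s['time'],2),'q6',s['q'][5].round(2),'w',s['width'].round(2),'F',s['wrist_force'].round(1),'tilt',np.degrees(np.arccos(-M[2,2])).round(2))
                                                                              ^^^^^^^^^^^^^^^^
AttributeError: 'float' object has no attribute 'round'
```

```bash
sed -i "s/s\['width'\].round(2)/round(s['width'],2)/" plan.py; python3 - <<'E'
from plan import *
plan(465,357,200,111)
E
```

```text
tcp [287.1 610.2 230.2] t 0.15 q6 -0.04 w 1.0 F [-0.5  0.8  0.2] tilt 0.1
tool x yaw 154.8
shift [-268.8 -153.4   30.5] turn 43.8
tool axis 0 [-0.905  0.426  0.   ] tool axis 1 [ 0.426  0.905 -0.002] tool axis 2 [-0.001 -0.002 -1.   ]
```

Request:
move_arm([
  [-45,-26,0,8,100],
  [-90,-52,0,16,100],
  [-135,-78,5,24,100],
  [-180,-104,15,32,100],
  [-225,-130,25,40,100],
  [-255,-146,30,43,100],
  [-268,-153,30,43.5,100],
  [-268,-153,30,43.5,100],
  [-268,-153,30,43.5,100],
])

```text
time: 1.05
tool_pos: [0.4646, 0.3587, 0.2014]
tcp_rot: [-1.772, -2.593, -0.001]
wrist_force: [0.2, 0.7, 0.5]
width: 0.999
```

```bash
python3 - <<'E'
from plan import *
c=bot.read_camera('wrist'); save(c,'w1.png'); pickle.dump(c,open('w1.pkl','wb'))
from meas import *
P=cloud(c); H,S,V=masks(c)
O=(H>=3)&(H<=18)&(S>185)
for a,b,z,l in [(.066,.1,.08,'handle'),(-.01,.022,.014,'sole')]:
    m=O&(P[...,2]>a)&(P[...,2]<b); print(m.sum())
    if m.sum()>50: ground(c,m,z,l)
plan(465,357,37,111)
E
```

```text
1485
handle c 464.0 361.5 size 17.5 50.2 long yaw 111.9
4053
sole c 449.6 398.3 size 27.8 155.7 long yaw 111.5
tcp [464.3 359.3 201.6] t 1.1 q6 0.24 w 1.0 F [-0.1 -0.4  0.3] tilt 0.05
tool x yaw 111.35
shift [ -2.5  -0.3 164.6] turn 0.35
tool axis 0 [-0.364  0.931  0.001] tool axis 1 [0.931 0.364 0.   ] tool axis 2 [-0.     0.001 -1.   ]
```

View pics/w1.png

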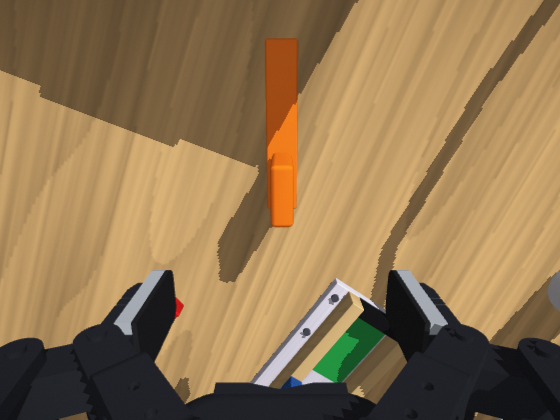

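Wrist view: the orange stick runs straight up the image, handle top at (283,190), aligned with the jaws and midway between the fingers. Lower and grip.

Request:
move_arm([
  [0,0,40,0.3,100],
  [0,0,80,0.3,100],
  [0,0,120,0.3,100],
  [0,0,145,0.3,100],
  [0,0,158,0.3,100],
  [0,0,164,0.3,100],
  [0,0,164,0.3,100],
  [0,0,164,0.3,0],
  [0,0,164,0.3,0],
  [0,0,164,0.3,0],
  [0,0,164,0.3,0],
  [0,0,164,0.3,0],
  [0,0,164,0.3,0],
  [0,0,164,0.3,0],
  [0,0,164,0.3,0],
], newtons=70)

```text
time: 2.6
tool_pos: [0.4653, 0.3584, 0.038]
tcp_rot: [1.779, 2.589, 0.002]
wrist_force: [-0.6, 0.2, 6.1]
width: 0.201
```

Request:
move_arm([
  [0,0,-10,0,0],
  [0,0,-30,0,0],
  [0,0,-55,0,0],
  [0,0,-80,0,0],
  [0,0,-90,0,0],
  [0,0,-90,0,0],
  [0,0,-90,0,0],
])

```text
time: 3.3
tool_pos: [0.4641, 0.3577, 0.1263]
tcp_rot: [-1.779, -2.589, 0.002]
wrist_force: [-0.8, 0.8, -1.8]
width: 0.203
```

```bash
python3 - <<'E'
from plan import *
from meas import *
s=bot.read_state(); M=rot(s['tcp_rot']); p=s['tool_pos']
for n in ['wrist','top','scene']:
    c=bot.read_camera(n); save(c,n+'2.png'); pickle.dump(c,open(n+'2.pkl','wb'))
    P=(cloud(c)-p)@M*1000; H,S,V=masks(c)
    O=(H>=3)&(H<=18)&(S>185)&(np.abs(P[...,1])<25)&(np.abs(P[...,0])<140)&(np.abs(P[...,2])<60)
    print(n,O.sum())
    if O.sum()>30:
        q=P[O]; print(np.percentile(q,[1,50,99],axis=0).round(1))
    S2=O&(P[...,2]>14)
    if S2.sum()>30:
        q=P[S2]; print('sole',np.percentile(q,[1,50,99],axis=0).round(1)); 
        f=q[(q[:,0]>50)]
        if len(f): print('top z of front sole',np.median(f,0).round(1))
zz=p[2]*1000
plan(527,-94,zz,76.6)
E
```

```text
wrist 22453
[[-18.2 -13.8 -42.8]
 [ 38.1  -0.5  23.5]
 [111.6  13.1  25.8]]
sole [[  9.1 -14.   20.8]
 [ 71.3  -0.6  24.2]
 [112.1  13.3  26. ]]
top z of front sole [84.2 -0.6 24.2]
top 259
[[-30.7 -13.9 -44. ]
 [-17.4  -5.7  13.7]
 [115.9   9.3  27.5]]
sole [[-30.9 -14.   16.3]
 [ 83.9  -8.7  24. ]
 [117.7   9.6  28.1]]
top z of front sole [101.9  -9.6  24.2]
scene 335
[[-26.4 -10.5 -41.8]
 [ 20.4   8.4  24.2]
 [116.2  14.8  32. ]]
sole [[-26.4 -10.7  15.7]
 [ 49.8   8.1  25.1]
 [116.6  14.9  32.3]]
top z of front sole [89.2  3.8 25.2]
tcp [463.6 357.4 125.3] t 3.45 q6 0.25 w 0.2 F [-0.9 -0.3 -1.7] tilt 0.19
tool x yaw 111.0
shift [-4.442e+02 -1.026e+02 -2.000e-01] turn 34.4
tool axis 0 [-0.358  0.934 -0.001] tool axis 1 [ 0.934  0.358 -0.003] tool axis 2 [-0.003 -0.002 -1.   ]
```

View pics/wrist2.png

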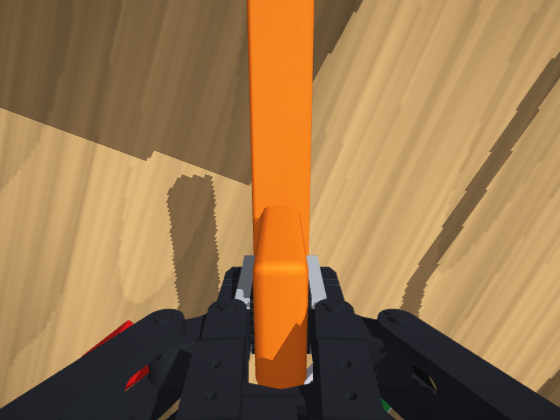

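View pics/scene2.png

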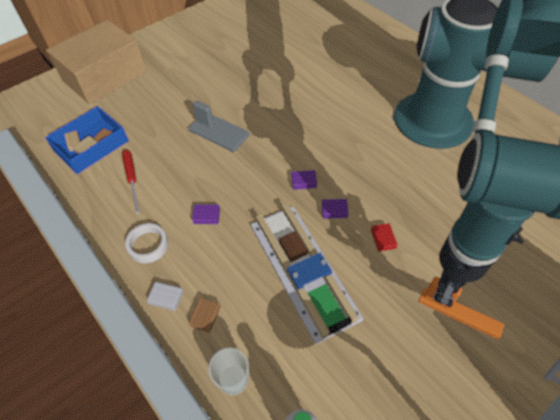

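The stick is level in the jaws, with the underside 38 mm below the TCP. Carry it to behind the infeed.

Request:
move_arm([
  [-15,-4,0,2,0],
  [-45,-11,0,5,0],
  [-85,-20,0,9,0],
  [-125,-30,0,12,0],
  [-165,-39,0,15,0],
  [-205,-49,0,18,0],
  [-245,-58,0,21,0],
  [-285,-68,0,24,0],
  [-325,-77,0,27,0],
  [-365,-87,0,30,0],
  [-405,-96,0,33,0],
  [-435,-104,0,34.4,0],
  [-449,-107,0,34.4,0],
  [-453,-108,0,34.4,0],
  [-453,-108,0,34.4,0],
  [-453,-108,0,34.4,0],
])

```text
time: 5.05
tool_pos: [0.5258, -0.1023, 0.1269]
tcp_rot: [-2.464, -1.947, 0.0]
wrist_force: [-0.0, 0.2, -0.7]
width: 0.202
```

```bash
python3 - <<'E'
from plan import *
for n in ['wrist','top','scene']:
    c=bot.read_camera(n); save(c,n+'3.png'); pickle.dump(c,open(n+'3.pkl','wb'))
plan(525,-104,52,76.6)
E
```

```text
tcp [ 526.1 -102.2  127.2] t 5.2 q6 -0.01 w 0.2 F [-0.1 -1.1 -1.9] tilt 0.02
tool x yaw 76.7
shift [-2.1 -0.6 75.2] turn 0.1
tool axis 0 [0.23  0.973 0.   ] tool axis 1 [ 0.973 -0.23  -0.   ] tool axis 2 [-0.  0. -1.]
```

View pics/wrist3.png

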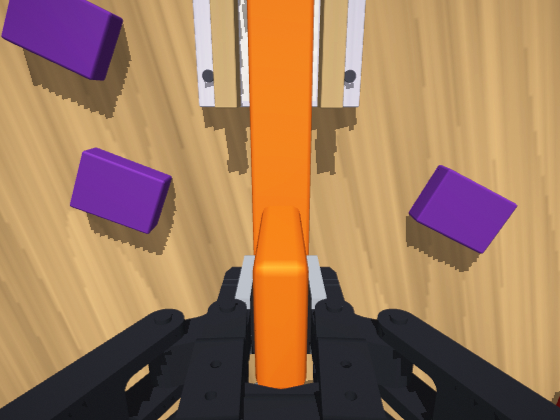

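View pics/top3.png

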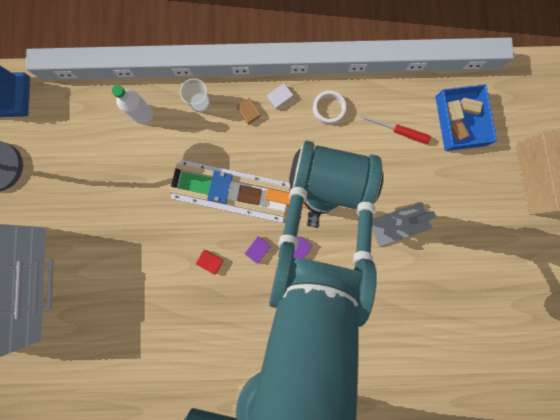

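Wrist view: the stick (edges at columns 250 and 311) is centred between the flanges (195 and 366). Check the longitudinal scale from the jig's end edge and compare to the model.

```bash
python3 - <<'E'
from h import *
c=pickle.load(open('wrist3.pkl','rb'))
P=cloud(c)
d=np.array([.2317,.9728]);n=np.array([-.9728,.2317]); o=np.array([526,-102.2])
for u,v in [(205,104),(350,104),(204,100),(352,100),(208,76),(350,76),(225,100),(335,100)]:
    q=P[v,u]*1000; w=onplane(c,u,v,q[2]/1000)[:2]*1000
    print(u,v,q.round(1),'rel tcp along',((q[:2]-o)@d).round(1),'lat',((q[:2]-o)@n).round(1))
t=pickle.load(open('top3.pkl','rb'))
E
```

```text
205 104 [490.5 -23.3  10.7] rel tcp along 68.5 lat 52.8
350 104 [587.3 -46.2  11.9] rel tcp along 68.7 lat -46.7
204 100 [490.9 -20.7  12.4] rel tcp along 71.2 lat 53.0
352 100 [589.2 -44.   11.3] rel tcp along 71.3 lat -48.0
208 76 [498.3  -6.7  14. ] rel tcp along 86.5 lat 49.1
350 76 [589.9 -28.4  14.9] rel tcp along 86.6 lat -45.1
225 100 [508.3 -24.4  35.6] rel tcp along 71.6 lat 35.3
335 100 [574.7 -40.1  35.1] rel tcp along 71.7 lat -33.0
```

Request:
move_arm([
  [0,-1,15,0,0],
  [0,-1,35,0,0],
  [0,-1,55,0,0],
  [0,-1,68,0,0],
  [0,-1,73,0,0],
  [0,-1,75,0,0],
  [0,-1,75,0,0],
  [0,-1,75,0,0],
])

```text
time: 6.0
tool_pos: [0.5262, -0.1033, 0.0532]
tcp_rot: [2.464, 1.946, 0.002]
wrist_force: [-0.2, 0.4, -1.5]
width: 0.204
```

```bash
python3 - <<'E'
from plan import *
for n in ['wrist','scene']:
    c=bot.read_camera(n); pickle.dump(c,open(n+'4.pkl','wb'))
    save(c,n+'4.png',None if n=='wrist' else (200,150,440,350),1 if n=='wrist' else 3)
plan(525,-104,52,76.6)
E
```

```text
tcp [ 526.1 -103.4   53.2] t 6.1 q6 -0.01 w 0.2 F [ 0.4  0.5 -1.1] tilt 0.11
tool x yaw 76.6
shift [-0.9 -1.   1.2] turn -0.0
tool axis 0 [ 0.232  0.973 -0.   ] tool axis 1 [ 0.973 -0.232  0.002] tool axis 2 [ 0.002 -0.    -1.   ]
```

View pics/wrist4.png

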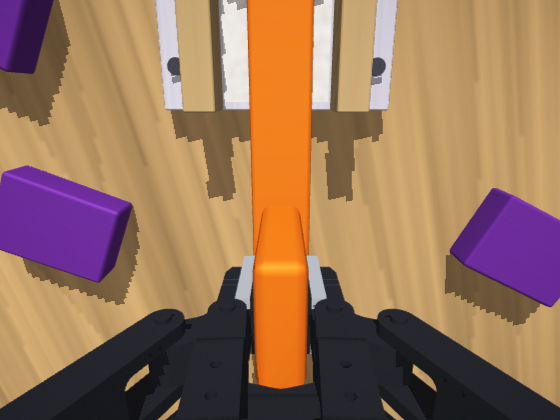

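View pics/scene4.png

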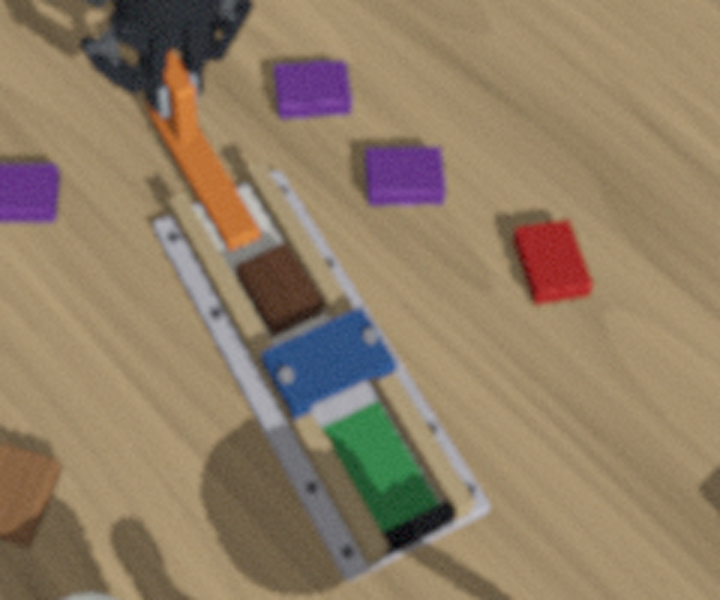

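The stick's nose sits inside the channel just behind the blank (crop px 243,243 vs blank 280,285), centred. Push, stopping partway to check.

Request:
move_arm([
  [8,0,1,0,0],
  [14,0,1,0,0],
  [18,0,1,0,0],
  [22,0,1,0,0],
  [26,0,1,0,0],
  [31,0,1,0,0],
  [37,0,1,0,0],
  [43,0,1,0,0],
  [49,0,1,0,0],
  [55,0,1,0,0],
  [61,0,1,0,0],
  [67,0,1,0,0],
  [73,0,1,0,0],
  [79,0,1,0,0],
  [85,0,1,0,0],
  [91,0,1,0,0],
  [96,0,1,0,0],
  [99,0,1,0,0],
  [100,0,1,0,0],
  [100,0,1,0,0],
])

```text
time: 8.1
tool_pos: [0.5485, -0.0058, 0.0513]
tcp_rot: [2.465, 1.947, -0.0]
wrist_force: [-0.1, -1.3, -0.8]
width: 0.205
```

```bash
python3 - <<'E'
from plan import *
c=bot.read_camera('scene'); save(c,'scene5.png',(200,150,440,350),3)
plan(525,-104,52,76.6)
E
```

```text
tcp [548.5  -5.9  51.3] t 8.15 q6 0.18 w 0.2 F [-0.3 -0.4 -0.2] tilt 0.0
tool x yaw 76.61
shift [-1.009e+02 -1.000e-01 -7.000e-01] turn 0.01
tool axis 0 [ 0.232  0.973 -0.   ] tool axis 1 [ 0.973 -0.232 -0.   ] tool axis 2 [-0. -0. -1.]
```

View pics/scene5.png

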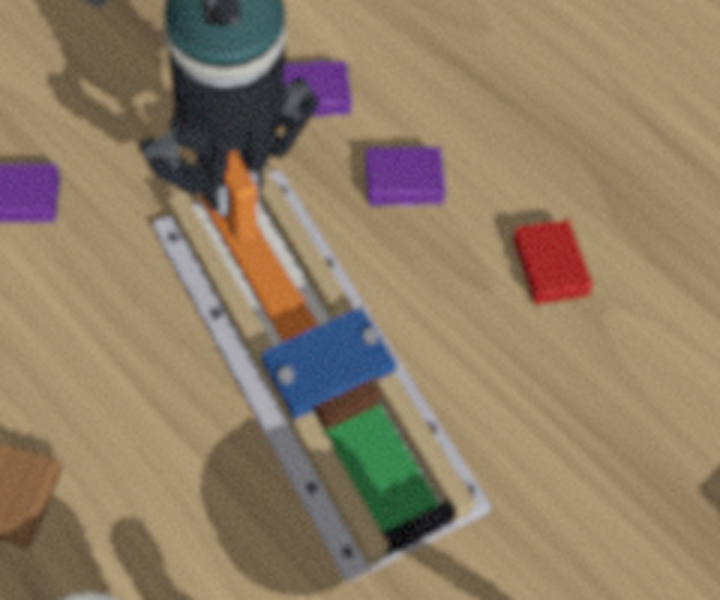

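The blank is passing under the bridge, its front edge showing past it at (350,400). Continue 66 mm, then hold.

Request:
move_arm([
  [6,0,0,0,0],
  [12,0,0,0,0],
  [18,0,0,0,0],
  [24,0,0,0,0],
  [30,0,0,0,0],
  [36,0,0,0,0],
  [42,0,0,0,0],
  [48,0,0,0,0],
  [53,0,0,0,0],
  [57,0,0,0,0],
  [60,0,0,0,0],
  [62,0,0,0,0],
  [64,0,0,0,0],
  [65,0,0,0,0],
  [66,0,0,0,0],
  [66,0,0,0,0],
  [66,0,0,0,0],
])

```text
time: 9.85
tool_pos: [0.5638, 0.0583, 0.0513]
tcp_rot: [-2.466, -1.947, -0.0]
wrist_force: [-0.5, 0.1, -0.8]
width: 0.199
```

```bash
python3 - <<'E'
from plan import *
from meas import *
for n in ['top','scene']:
    c=bot.read_camera(n); save(c,n+'6.png',(200,150,440,350) if n=='scene' else (150,140,310,240),3 if n=='scene' else 4.5)
    P=cloud(c); H,S,V=masks(c)
    B=(H<15)&(V<125)&(S>100)&(np.hypot(P[...,0]-.6,P[...,1]-.205)<.06)&(P[...,2]>.024)
    ground(c,B,.032,n)
plan(525,-104,52,76.6)
E
```

```text
top c 599.0 219.6 size 26.3 40.6 long yaw 169.0
scene c 598.1 207.4 size 63.6 44.2 long yaw 76.7
tcp [563.8  58.3  51.3] t 9.95 q6 0.29 w 0.2 F [-0.7  0.  -1.6] tilt 0.0
tool x yaw 76.6
shift [-1.668e+02 -1.000e-01 -7.000e-01] turn -0.0
tool axis 0 [0.232 0.973 0.   ] tool axis 1 [ 0.973 -0.232 -0.   ] tool axis 2 [-0.  0. -1.]
```

View pics/scene6.png

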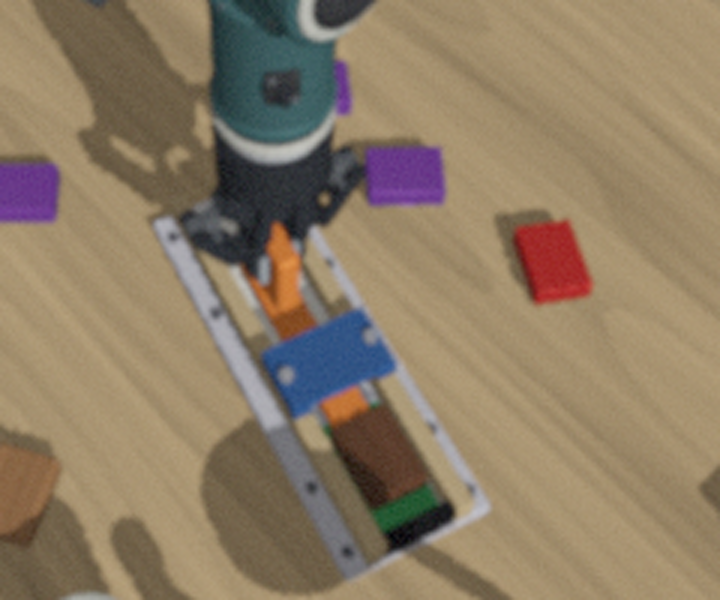

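View pics/top6.png

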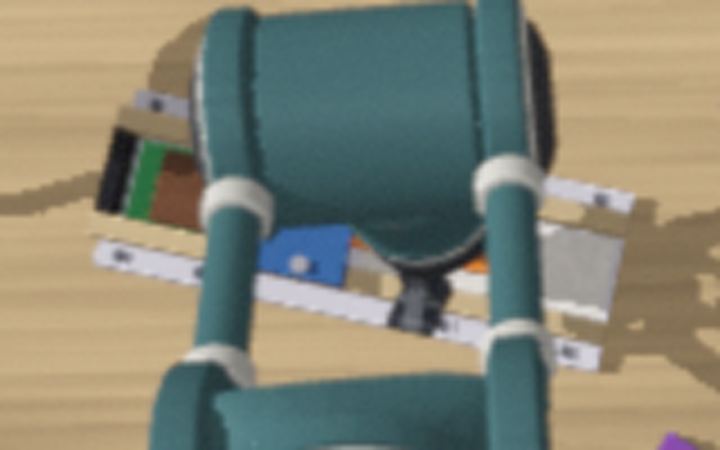

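The blank lies fully on the green (scene6 px 378,455), jig x ≈ 93 mm, with a gap to the end stop and the orange nose visible between bridge and blank. Draw the stick back, then lift.

Request:
move_arm([
  [-5,0,0,0,0],
  [-15,0,0,0,0],
  [-27,0,0,0,0],
  [-39,0,0,0,0],
  [-51,0,0,0,0],
  [-63,0,0,0,0],
  [-75,0,0,0,0],
  [-87,0,0,0,0],
  [-99,0,0,0,0],
  [-111,0,0,0,0],
  [-123,0,0,0,0],
  [-135,0,0,0,0],
  [-147,0,0,0,0],
  [-157,0,0,0,0],
  [-164,0,0,0,0],
  [-166,0,0,0,0],
  [-166,0,-20,0,0],
  [-166,0,-50,0,0],
  [-166,0,-75,0,0],
  [-166,0,-75,0,0],
])

```text
time: 11.95
tool_pos: [0.5287, -0.1037, 0.1306]
tcp_rot: [2.46, 1.944, 0.008]
wrist_force: [1.3, -0.6, -0.5]
width: 0.197
```

```bash
python3 - <<'E'
from plan import *
from meas import *
for n in ['scene']:
    c=bot.read_camera(n); save(c,n+'7.png')
    P=cloud(c); H,S,V=masks(c)
    B=(H<15)&(V<125)&(S>100)&(np.hypot(P[...,0]-.6,P[...,1]-.205)<.06)&(P[...,2]>.024)
    ground(c,B,.032,n)
plan(464,357,126,111)
E
```

```text
scene c 598.2 208.7 size 61.0 44.2 long yaw 76.4
tcp [ 527.2 -103.4  128.4] t 12.0 q6 -0.01 w 0.2 F [ 0.4 -0.5 -1.8] tilt 0.28
tool x yaw 76.62
shift [ 433.2 -168.     1.6] turn -34.38
tool axis 0 [0.231 0.973 0.   ] tool axis 1 [ 0.973 -0.231  0.005] tool axis 2 [ 0.005 -0.001 -1.   ]
```

View pics/scene7.png

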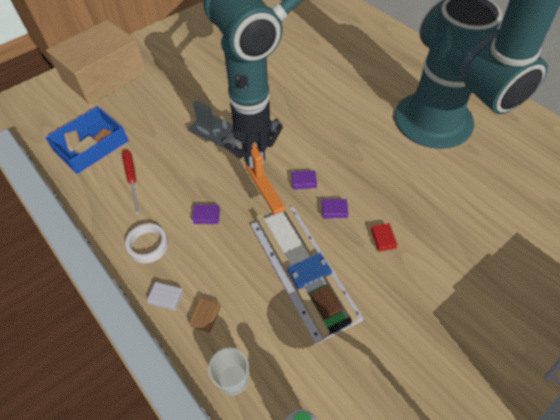

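The blank stayed on the green at (325,302) and the stick is out. Carry it back to its old free spot.

Request:
move_arm([
  [12,-5,0,-1,0],
  [40,-16,0,-3,0],
  [78,-30,0,-6,0],
  [116,-45,0,-9,0],
  [154,-60,0,-12,0],
  [192,-74,0,-15,0],
  [230,-89,0,-18,0],
  [268,-104,0,-21,0],
  [306,-119,0,-24,0],
  [344,-133,0,-27,0],
  [380,-147,0,-30,0],
  [410,-159,0,-33,0],
  [428,-166,0,-34,0],
  [433,-168,0,-34,0],
  [433,-168,0,-34,0],
  [433,-168,0,-34,0],
])

```text
time: 13.6
tool_pos: [0.4613, 0.3559, 0.1251]
tcp_rot: [-1.788, -2.582, 0.004]
wrist_force: [-0.6, -0.9, -0.8]
width: 0.201
```

```bash
python3 - <<'E'
from plan import *
c=bot.read_camera('wrist'); save(c,'wrist8.png')
P=cloud(c); s=bot.read_state(); M=rot(s['tcp_rot']); q=(P-s['tool_pos'])@M*1000
for v in (30,100,150): print(q[v,281].round(1))
plan(464,357,38.5,111)
E
```

```text
[101.6  -0.6  24.1]
[73.6 -0.5 24. ]
[51.6 -0.5 24.1]
tcp [461.7 355.7 125.4] t 13.65 q6 0.26 w 0.2 F [-0.2  0.  -0.6] tilt 0.11
tool x yaw 110.56
shift [ 0.5  2.8 86.9] turn -0.44
tool axis 0 [-0.351  0.936 -0.001] tool axis 1 [ 0.936  0.351 -0.002] tool axis 2 [-0.001 -0.001 -1.   ]
```

View pics/wrist8.png

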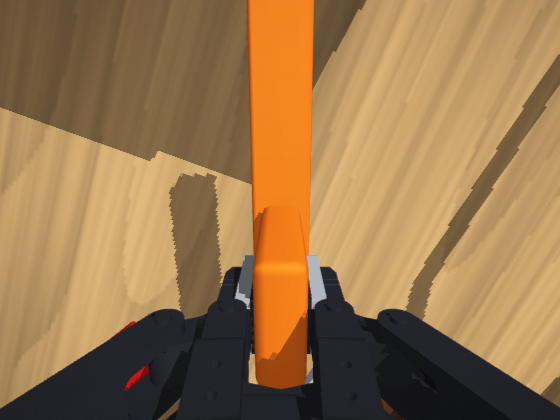

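The stick hasn't slipped: it is level, sole top still 24.1 mm below the TCP, and the bench beneath is clear. Lower it.

Request:
move_arm([
  [0,0,15,0,0],
  [0,0,35,0,0],
  [0,0,55,0,0],
  [0,0,70,0,0],
  [0,0,79,0,0],
  [0,0,83,0,0],
  [0,0,85,0,0],
  [0,0,86,0,0],
  [0,0,87,0,0],
  [0,0,87,0,0],
  [0,0,87,0,0],
])

```text
time: 14.75
tool_pos: [0.4625, 0.3572, 0.0398]
tcp_rot: [1.788, 2.583, 0.001]
wrist_force: [0.5, -0.1, -1.2]
width: 0.204
```

Request:
move_arm([
  [0,0,1,0,0],
  [0,0,1,0,0],
  [0,0,1,0,0],
])

```text
time: 15.05
tool_pos: [0.4621, 0.357, 0.0383]
tcp_rot: [-1.788, -2.583, 0.0]
wrist_force: [-0.5, 0.5, -0.6]
width: 0.204
```

Request:
move_arm([
  [0,0,0,0,40],
  [0,0,0,0,60],
  [0,0,0,0,100],
  [0,0,0,0,100],
  [0,0,0,0,100],
  [0,0,0,0,100],
  [0,0,0,0,100],
  [0,0,-15,0,100],
  [0,0,-40,0,100],
  [0,0,-80,0,100],
  [0,0,-120,0,100],
  [0,0,-160,0,100],
  [0,0,-160,0,100],
  [0,0,-160,0,100],
  [0,0,-160,0,100],
])

```text
time: 16.55
tool_pos: [0.4615, 0.3565, 0.1977]
tcp_rot: [-1.788, -2.583, 0.002]
wrist_force: [-0.2, -0.2, 0.3]
width: 1.0
```

```bash
python3 - <<'E'
from plan import *
from meas import *
for n in ['wrist','scene','top']:
    c=bot.read_camera(n); save(c,n+'9.png'); P=cloud(c); H,S,V=masks(c)
    O=(H>=3)&(H<=18)&(S>185)&(np.hypot(P[...,0]-.45,P[...,1]-.39)<.13)
    for a,b,z,l in [(.06,.1,.08,'handle'),(.002,.03,.014,'sole')]:
        m=O&(P[...,2]>a)&(P[...,2]<b)
        if m.sum()>40: print(n,l,'z med',np.median(P[m][:,2]).round(4)); ground(c,m,z,l)
    if n!='wrist':
        B=(H<15)&(V<125)&(S>100)&(np.hypot(P[...,0]-.6,P[...,1]-.205)<.06)&(P[...,2]>.024)
        ground(c,B,.032,n+' blank'); print('blank z',np.median(P[B][:,2]))
        B=(H>100)&(H<115)&(S>120)&(np.hypot(P[...,0]-.58,P[...,1]-.15)<.1)&(P[...,2]>.044)
        ground(c,B,.053,n+' bridge')
plan(464,357,200,111)
E
```

```text
wrist handle z med 0.0794
handle c 460.5 360.4 size 17.3 51.8 long yaw 110.2
wrist sole z med 0.0138
sole c 445.3 399.9 size 27.5 147.8 long yaw 110.5
scene handle z med 0.0732
handle c 477.0 359.0 size 45.4 21.3 long yaw 89.4
scene sole z med 0.0139
sole c 439.3 428.1 size 27.9 88.2 long yaw 110.6
scene blank c 598.6 208.2 size 60.0 44.7 long yaw 76.8
blank z 0.031498310617989134
scene bridge c 585.7 141.0 size 50.5 78.5 long yaw 167.1
top handle z med 0.0798
handle c 461.2 351.7 size 18.1 54.0 long yaw 109.4
top sole z med 0.0146
sole c 450.5 384.2 size 25.7 121.2 long yaw 109.6
top blank c 595.3 204.0 size 58.5 40.6 long yaw 78.6
blank z 0.0327903587512669
top bridge c 581.4 137.4 size 49.4 77.8 long yaw 166.8
tcp [461.2 356.3 196.4] t 16.7 q6 0.26 w 1.0 F [ 0.4 -0.3  0. ] tilt 0.2
tool x yaw 110.6
shift [-0.3  2.9 -3.6] turn -0.4
tool axis 0 [-0.352  0.936 -0.001] tool axis 1 [ 0.936  0.352 -0.003] tool axis 2 [-0.003 -0.002 -1.   ]
```

View pics/top9.png

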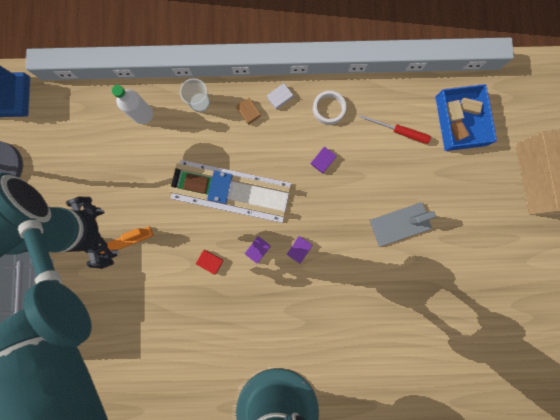

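View pics/scene9.png

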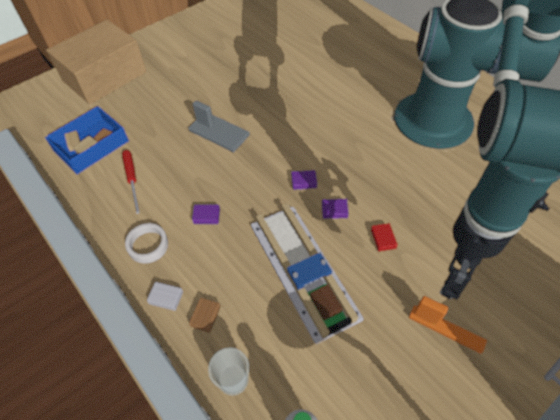

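The blank is on the green at (195,184) top and (327,302) scene. It is 68 mm beyond the bridge centre in both views, so jig x ≈ 93 mm. The stick stands on its sole with its top at z = 0.08, the gripper is clear, and the grey block is unmoved.

```bash
python3 -c "
from workcell import bot
print(bot.finish_job())"
```

```text
the job is handed in; nothing more can be done
None
```

I pushed the dark blank with the orange stick along the channel, under the bridge and onto the green outfeed. Then I drew the stick back out and set it down standing at about its original spot. The job is handed in at about 17 s of the 64 s allowed; `finish_job` gives no verdict.

**Last checks:**
- **Blank:** it lies flat with its top at z ≈ 32 mm. It is at jig x ≈ 93 mm in both the top and scene views, where 78–125 mm is allowed.
- **Stick:** it stands level, with its handle top at about 80 mm and the sole top at about 14 mm, off the jig. The open gripper is well above it.
- **Forces:** the wrist force stayed around 1–2 N at each check during the push. The largest I saw was 6 N, while gripping the stick on the bench. The fingers stayed on the stick's handle, behind and above the blank.
- **Bystanders:** the grey block and the purple and red look-alikes look unmoved in the images. I did not measure them again.

**Disagreements:** the top and scene cameras differed by about 4–5 mm in absolute position. The wrist and top views of the stick handle differed by up to about 9 mm, mostly along its length. I therefore judged the blank's final position relative to the bridge, where the views agreed within 1 mm.

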